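# Angle a T-slot rail past a bolted post into its locating nest

## Robot

A 7-joint arm with a two-finger parallel gripper is mounted at the origin on a cart in front of the work surface, level with it; the furniture and walls round the work are solid. World frame = base frame: x ahead of the robot, y to its left, z up, the work surface at z = 0. Lengths are in m, angles in rad, forces in N, time in s.
With the tool pointing down it reaches from about 0.425 to 0.925 m from the base axis. Payload 6.8 kg.
Tool frame: the origin (TCP) lies between the finger pads; the fingertips stand 14 mm ahead of it and the grasp point (between the pads) lies 5 mm behind it; z points along the fingers, y is the line along which they close (so a half turn about z gives the same grasp; the last joint's range is limited). The gripper opens to 85 mm and grips with 20 to 120 N. Pads are 22 mm wide; open, the fingers measure 114 mm over their backs; the gripper's body (76 mm by 85 mm) begins 54 mm behind the grasp point. The pads swing forward as they close: fully open they stand 13 mm farther back than shut.
Start: joints at [1.222, 0.477, 0.022, 1.555, -0.011, 1.109, -0.083], TCP at [0.161, -0.656, 0.245] pointing down, gripper open.
Joint ranges: [-2.96, 2.96], [-0.34, 2.1], [-1.41, 1.46], [0.24, 2.44], [-1.37, 4.51], [0.17, 1.92], [-2.96, 2.96]. Speed limits (rad/s): [2.39, 2.39, 3.14, 3.14, 3.14, 3.14, 3.14].

## Interface

Orientations are given as a rotation vector (axis times angle).
In Python, from bench import r, eyes, ticket gives the robot as it stands. The module is installed in compiled form; this text tells all that it offers.
- The arm moves only by the tool arm_command, never from a script. Its argument "plan" is text: rows parted by semicolons, each of 4 numbers parted by spaces: the shift along the tool's x, y, z in m, then the turn about the tool's z in degrees. In form: tx ty tz yaw; .... A call has 1 to 20 rows; each row shifts and turns the commanded pose from where the row before left it, along the tool's axes as they then stand; what a row does not reach is not made up. A row lasts 1/8 s, in which the tool goes at most 62.5 mm and 10.7 degrees, less where a joint would pass 70% of its speed; a pose out of reach is approached as far as the arm can. A call is refused whole if a number of a shift passes 0.0625 or a number of a turn 10.7, either way. A call with a gripper value outside its range is refused whole. "hand" is the closure, from -1 (fully open) to 1 (shut), set as the call begins (left out, the last holds). The fingers move at their own pace and stop on an object; "grip_force" is the grip in N (left out, the last holds). Time passes only in rows, so rows that do not move let the fingers close. It gives the time, the measured TCP pose, the force, the opening and the grip force at its end, in the units of the state.
- r.get_obs(): the state, without advancing time (a new reading comes with each control period).
- eyes.grab_frame(name): name is "side" or "top"; returns (picture, depth): 384x512x3 uint8, red, green, blue; 384x512 float32, m along the optical axis (not along the pixel's ray), 0 where there is no reading.
- eyes.calibration(name): a dict with "fov_y" (degrees; the focal length in pixels is half the picture's height over the tangent of half this angle, whatever the lens; pixels are square), "cx", "cy" (the principal point, pixels), "k1" (the pictures are not rectified: a ray, as slopes to the right and down, at radius r is drawn at 1 + k1 r^2 times it, then the intrinsics apply), "origin" and "attitude" of the camera in the world. Camera axes: x right, y up, looking along -z (the intrinsics and any distortion apply to the point x, -y, -z); pixel columns grow to the right and rows downward; lengths in m; the calibration is good to about 2 mm. A picture is of the moment at which its call begins. calibration takes no time and is no camera call.
- ticket.hand_in(): hands the job in; it is judged then, once.
The state is a dict: "clock": time; "joints": joint angles; "qvel": joint speeds; "tau": joint torques, N m; "tcp_pos": TCP position; "orientation": TCP orientation; "contact_force": force on the tool from outside, world axes, zero at the start; "moment": the same for the moment, N m; "grip_width": finger opening in m; "gripper_force": force on a finger pad.
Only numpy, scipy, OpenCV 4.12 (cv2) and the standard library are available. Lean on these libraries where they do the work, as an engineer would, in place of code of your own. Each camera call takes 0.05 s, during which the arm holds its last target. There are 200 camera calls.

## Task

Push the long black rail into its blue nest until its long side lies flush against the blue fence, between the two end stops. The black post bolted in front of the nest blocks a straight push, so work one end of the rail in behind the post at an angle, then swing the other end in. Only push the rail gently along the table with the fingertips: do not grip or lift it, do not ram or knock the post, and leave the other things where they are.

Things in the scene. Friction and masses are not known exactly. Their poses are not given: they have to be found in the camera images.
- rail: loose straight black T-slot aluminium rail, 220 mm long (its own y), 40 mm wide (x), 20 mm high, about 0.4 kg, plain rectangular outline, lying flat on the table; both ends and both long sides are alike. Origin: centre of its underside, axes along width, length and up. It slides with ordinary dry friction (a few newtons) and stops when the push stops.
- rail_end_a (a point): centre of the rail's end face at its own +y end, 10 mm above its underside
- rail_end_b (a point): centre of the rail's end face at its own -y end, 10 mm above its underside
- nest: fixed nest, 16 mm high (screw heads 23): blue fence bar, 272 mm long, 24 mm deep, at the far side; at each end an aluminium stop 22 mm wide. Open to the robot. Origin: centre of the seated rail's underside, z = 0. y runs along the fence, x points into the nest: fence face at x = +20 mm; stops' inner faces at y = +-114 mm (4 mm play at each end of a seated rail), their fronts at x = -4 mm.
- post: fixed black post holder, foot 31 mm across, 50 mm high, bolted in front of the nest's left (+y) half; brass thumbscrew towards the robot. Origin at z = 0, axes as the nest's; the tube's axis lies 4 mm along +x from it. Between post and fence face 56 mm are free; from post to the line of the stops' fronts only 32 mm.
- drive_right: fixed black motor drive to the right of the work, 45 mm high, with a narrow nose 30 mm high that points towards the robot; the nose ends about 180 mm along -x from this origin (axes nearly those of the world)
- eyepiece: bystander: black turned tube standing on end, 33 mm across, 47 mm high; origin under its centre
- tape_a: bystander: red and black tape measure lying on its side, 82x104x52 mm; origin under its centre
- tape_b: bystander: black and red tape measure lying on its side, 93x105x57 mm; origin under its centre
- driver_red: bystander: precision screwdriver with a red cap, 12x115x12 mm, lying; origin under its centre
- kapton: bystander: roll of amber tape lying flat, 53 mm across, 12 mm high; origin under its centre
- gel_box: bystander: small closed chip box with a grey lid, 53x53x18 mm; origin under its centre
- hex_keys: bystander: set of black hex keys in a clip with a yellow card, 142x81x18 mm; origin under its centre
- clamp_fork_c: bystander: slotted black clamp fork, 24x61x14 mm; origin under its centre
Not all that is in view belongs to the job. What is shaped like the post but purple or turquoise is not meant.

How it is judged:
On the way:
1. one end of the rail is in the nest behind the post (((y of rail_end_a in the frame of post above 0.01 m and x of rail_end_a in the frame of post above 0.025 m) or (y of rail_end_b in the frame of post above 0.01 m and x of rail_end_b in the frame of post above 0.025 m))), for 0.1 s.
At the end, for the whole second after the job is handed in: The rail lies flat and at rest between the two end stops with its long side against the fence: each end within 3 mm of the fence line, its middle within 6 mm of the nest's middle along the fence (x of rail_end_a in the frame of nest between -0.003 and 0.003 m and x of rail_end_b in the frame of nest between -0.003 and 0.003 m and y of rail in the frame of nest between -0.006 and 0.006 m and height (world z) of rail below 0.003 m and angle between rail's own z axis and vertical below 0.03 rad and linear speed of rail below 0.01 m/s); the robot touches nothing.
It fails at once if the rail is lifted or tipped (height (world z) of rail above 0.008 m or angle between rail's own z axis and vertical above 0.08 rad).
It fails at once if the rail is gripped or shoved with brute force (over 50 N) (contact force between the fingers and rail above 50 N).
It fails at once if the post is rammed or knocked (contact force between rail and post above 25 N or contact force between any of the fingers, the arm and post above 10 N).
It fails at once if a bystander is moved (distance of any of eyepiece, tape_a, tape_b, driver_red, kapton, gel_box, hex_keys, clamp_fork_c from where it was at the start of the episode above 0.015 m).
It also fails if it takes over 72 s, if anything falls off the work surface, if the arm or the gripper's body presses on something with over 40 N, if the wrist force passes 120 N, or if a joint passes its speed limit or range.

## Working session

There is one attempt and no reset: what is moved stays moved. The work goes in short steps, Python scripts to look and compute and a tool call to move; the robot and the scene stay as the last step left them, time stands still between calls to the robot, and variables do not carry over. Pictures are saved under pics/ and viewed, at most 12 in all, crops included, and the job is handed in when it is done.

Besides the shell and the picture viewer there is one more tool, called after "Request:" as name(argument=value, ...) on one line, values as JSON. arm_command: Moves the arm, as the interface text tells. Its arguments: {"type":"object","properties":{"plan":{"type":"string"},"hand":{"type":"number"},"grip_force":{"type":"number"}},"required":["plan"]}

```bash
mkdir -p pics
cat > h.py <<'E'
import numpy as np, cv2
from bench import r, eyes, ticket
from scipy.spatial.transform import Rotation as R
def cal(n):
    c=eyes.calibration(n); f=192/np.tan(np.radians(c['fov_y'])/2)
    a=np.array(c['attitude'],float)
    M=R.from_rotvec(a).as_matrix() if a.size==3 else (a if a.shape==(3,3) else R.from_quat(a).as_matrix())
    return c,f,M,np.array(c['origin'])
def ray(n,uv):
    c,f,M,o=cal(n); p=(np.atleast_2d(uv).astype(float)-[c['cx'],c['cy']])/f
    q=p.copy()
    for _ in range(20): q=p/(1+c['k1']*(q**2).sum(1,keepdims=True))
    return o,q,M
def plane(n,uv,z):
    o,q,M=ray(n,uv); d=np.c_[q[:,0],-q[:,1],-np.ones(len(q))]@M.T
    return o+d*((z-o[2])/d[:,2])[:,None]
def proj(n,P):
    c,f,M,o=cal(n); k=(np.atleast_2d(P)-o)@M; q=np.c_[k[:,0],-k[:,1]]/-k[:,2:]
    return q*(1+c['k1']*(q**2).sum(1,keepdims=True))*f+[c['cx'],c['cy']]
def depthpts(n,dep):
    v,u=np.mgrid[0:384,0:512]; o,q,M=ray(n,np.c_[u.ravel(),v.ravel()])
    return (o+(np.c_[q[:,0],-q[:,1],-np.ones(len(q))]*dep.ravel()[:,None])@M.T).reshape(384,512,3)
E
python3 - <<'E'
from h import *
for n in ("top","side"):
    p,d=eyes.grab_frame(n); cv2.imwrite(f'pics/{n}0.png',cv2.resize(p[...,::-1],(800,600))); np.savez(n+'0',p=p,d=d)
    print(n,eyes.calibration(n))
print(r.get_obs())
E
```

```text
top {'fov_y': 57.72323805105702, 'cx': 254.17578511438984, 'cy': 183.5496561046059, 'k1': -0.06157407046527401, 'origin': array([0.44032703, 0.02200913, 1.09243786]), 'attitude': array([ 0.08673383, -0.09234746, -1.59092061])}
side {'fov_y': 56.220916033447814, 'cx': 251.85086318369176, 'cy': 190.22253192519935, 'k1': -0.10028416155106783, 'origin': array([0.40412345, 0.93336317, 0.50173832]), 'attitude': array([ 0.09760612, -1.57960234, -2.573894  ])}
{'clock': 0.1, 'joints': array([ 1.22187187,  0.47771775,  0.02236065,  1.556351  , -0.01148685,
        1.10931825, -0.08311389]), 'qvel': array([ 0.00071126, -0.00159919, -0.00144014, -0.00366818, -0.00178405,
        0.00047387, -0.00124697]), 'tau': array([ 4.21607983e-03, -5.97760248e+01,  1.61322366e+00, -2.81955224e+01,
        1.27717966e-02,  4.98611000e-03, -4.97386111e-06]), 'tcp_pos': array([ 0.16084268, -0.65502515,  0.24442374]), 'orientation': array([-3.11722663e+00, -3.77170605e-01,  5.33285550e-04]), 'contact_force': array([0.59413977, 0.09299567, 0.02221604]), 'moment': array([-0.01511401,  0.03622934,  0.00873718]), 'gripper_force': 0.0, 'grip_width': 0.0853740077031697}
```

View pics/top0.png

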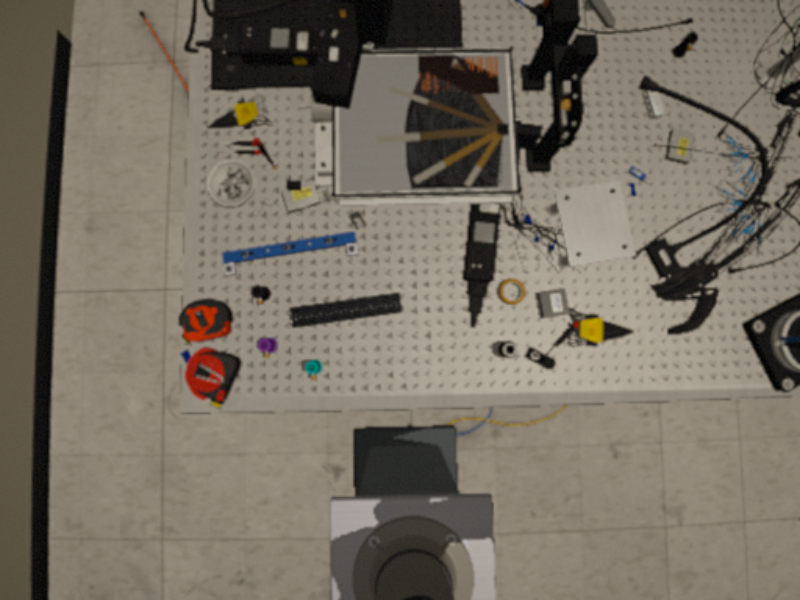

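View pics/side0.png

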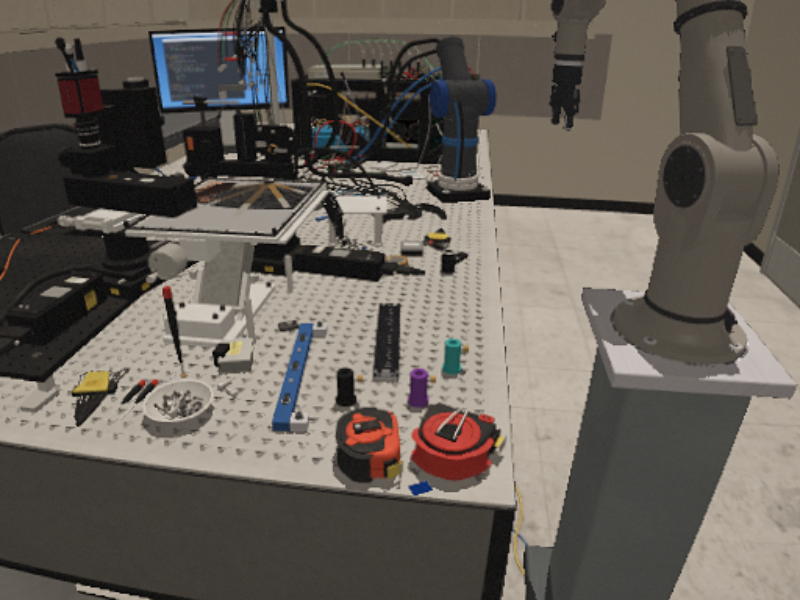

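Top view (800x600): rail at (345,310), blue fence (290,247) with stops at (229,268) and (351,248). The post candidates are black (260,293), purple (266,345), turquoise (312,367) and the eyepiece (505,348); I choose the black one. Rail look-alikes are the drive nose (475,300) and the clamp fork (540,357); I choose the long bar at (345,310).

```bash
cat >> h.py <<'E'
def rect(n,mask,z,near):
    cs,_=cv2.findContours(mask.astype(np.uint8),cv2.RETR_EXTERNAL,cv2.CHAIN_APPROX_NONE)
    c=min((c for c in cs if cv2.contourArea(c)>40),key=lambda c:np.linalg.norm(c.reshape(-1,2).mean(0)-near))
    P=plane(n,c.reshape(-1,2),z)[:,:2]
    b=cv2.minAreaRect((P*1000).astype(np.float32)); B=cv2.boxPoints(b)
    e=[B[1]-B[0],B[2]-B[1]]; l=max(e,key=np.linalg.norm); l=l if l[1]>0 else -l
    return np.array(b[0]),np.array(b[1]),np.degrees(np.arctan2(-l[0],l[1])),c   # angle: yaw of +y axis about z
E
python3 - <<'E'
from h import *
D=np.load('top0.npz'); p=D['p'].astype(int); d=D['d']
g=p.max(2); 
rb=g<75
k=rect('top',rb,0.02,np.array([345,310])*.64); print('rail',k[:3])
bl=(p[...,2]>p[...,0]+50)&(p[...,2]>90)
f=rect('top',bl,0.016,np.array([290,247])*.64); print('fence',f[:3])
q=rect('top',rb,0.05,np.array([260,293])*.64); print('post@.05',q[:3])
X=depthpts('top',d)
# heights map round the work
for nm,(x,y) in dict(rail=(345,310),post=(260,292),plate=(425,190),plate2=(340,190),drive=(483,250),nose=(475,315),nosetip=(473,325),tapea=(205,320),eye=(506,349),table=(300,280),stopR=(351,248),stopL=(229,268)).items():
    print(nm,np.round(X[int(y*.64),int(x*.64)],3))
im=p.astype(np.uint8).copy()
for c in (k[3],f[3],q[3]): cv2.drawContours(im,[c],-1,(255,255,0),1)
a=im[120:270,100:340]; cv2.imwrite('pics/crop.png',cv2.resize(a[...,::-1],(800,500),interpolation=cv2.INTER_NEAREST))
S=np.load('side0.npz')['p'].astype(int)
Xs=depthpts('side',np.load('side0.npz')['d'])
for nm,(x,y) in dict(post=(345,372),plate=(270,236),rail=(388,330),fence=(293,380)).items(): print('s',nm,np.round(Xs[int(y*.64),int(x*.64)],3))
m=(Xs[...,2]>.008)&(Xs[...,2]<.06)&(S.max(2)<80)
v,u=np.nonzero(m[:, :]); w=(abs(u-345*.64)<12)&(abs(v-387*.64)<18)
Q=Xs[v[w],u[w]]; print('post pts',np.round([Q.min(0),np.median(Q,0),Q.max(0)],3),len(Q))
E
```

```text
rail (array([520.86352539, 120.83731079]), array([ 39.78382874, 217.04388428]), np.float32(7.5180187))
fence (array([649.18200684, 233.80244446]), array([ 22.2456665, 265.984375 ]), np.float32(7.98804))
post@.05 (array([555.0760498 , 282.11569214]), array([36.53072739, 21.94809723]), np.float32(-15.122108))
rail [0.52  0.123 0.02 ]
post [0.561 0.291 0.021]
plate [ 0.711 -0.034  0.187]
plate2 [0.715 0.114 0.185]
drive [ 0.628 -0.152  0.046]
nose [ 0.504 -0.134  0.033]
nosetip [ 0.484 -0.128  0.025]
tapea [0.505 0.388 0.054]
eye [ 0.436 -0.189  0.035]
table [0.584 0.213 0.   ]
stopR [0.644 0.109 0.026]
stopL [0.61  0.355 0.019]
s post [0.561 0.286 0.045]
s plate [0.715 0.124 0.182]
s rail [0.523 0.116 0.02 ]
s fence [0.641 0.279 0.017]
post pts [[0.518 0.28  0.008]
 [0.555 0.301 0.039]
 [0.569 0.375 0.05 ]] 228
```

View pics/crop.png

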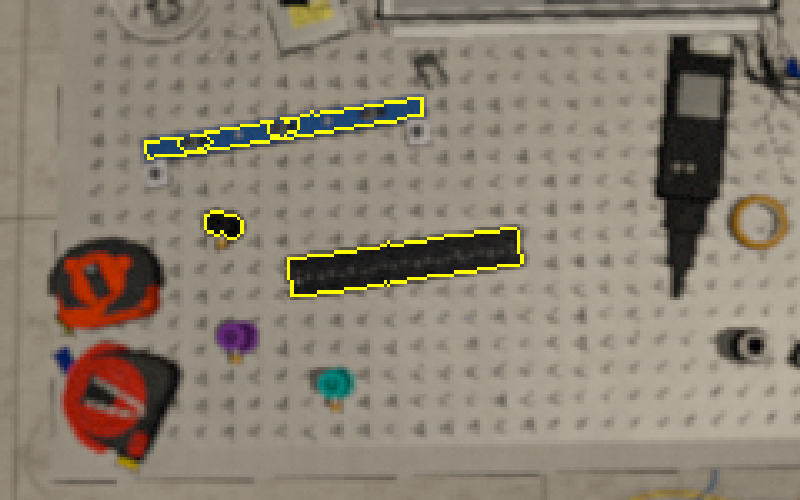

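Crop: the rail, fence and black post contours are right (crop pixels: rail (405,262), fence (285,128), post (222,224)). The drive nose tip is at (677,297), well to the right.

In the nest frame (origin about (0.6175, 0.2294), yaw 8°), the rail is at (-111,-94) and the post is at about (-51,+65). The plan has four steps:
1. A two-finger push from the near side takes the rail to (-38,-94), tilted -10°.
2. An end push along the rail's axis moves it about 99 mm.
3. A push on the b end swings it in.
4. A last push seats it against the fence.

Request:
arm_command(plan="0.047 -0.018 0 0;0.047 -0.018 0 0;0.047 -0.018 0 0;0.047 -0.018 0 0;0.047 -0.018 0 0;0.047 -0.018 0 0;0.047 -0.018 0 0;0.012 -0.0485 0 0;0.012 -0.0485 0 0;0.012 -0.0485 0 0;0.012 -0.0485 0 0;0.012 -0.0485 0 0;0.012 -0.0485 0 0;0.012 -0.0485 0 0;0.012 -0.0485 0 0;0.012 -0.0485 0 0;0.012 -0.0485 0 0;0 0 0 6.3", hand=-1)

```text
clock: 2.35
tcp_pos: [0.4509, 0.0491, 0.2454]
orientation: [-3.133, -0.213, -0.0]
contact_force: [-0.4, -1.5, -0.2]
grip_width: 0.0854
gripper_force: 0.0
```

```bash
cat >> h.py <<'E'
NO=np.array([617.5,229.4]); NY=8.0
def nest2w(p,yaw=NY): a=np.radians(yaw); return NO+np.array([[np.cos(a),-np.sin(a)],[np.sin(a),np.cos(a)]])@np.array(p,float)
def w2nest(p): a=np.radians(NY); return np.array([[np.cos(a),np.sin(a)],[-np.sin(a),np.cos(a)]])@(np.array(p,float)-NO)
def pose():
    o=r.get_obs(); M=R.from_rotvec(o['orientation']).as_matrix(); return o['tcp_pos']*1000,M,np.degrees(np.arctan2(M[1,0],M[0,0])),o
def goto(xy,yaw,z=None):
    p,M,y,o=pose(); d=np.r_[np.array(xy)-p[:2],0 if z is None else z-p[2]]
    print('t',round(o['clock'],2),'tcp',p.round(1),'yaw',round(y,2),'nest',w2nest(p[:2]).round(1),'F',o['contact_force'].round(1),'w',round(o['grip_width'],4))
    print('tool shift mm',(M.T@d).round(1),'turn',round((y-yaw+180)%360-180,2))
E
python3 - <<'E'
from h import *
a=np.radians(7.5); goto(np.array([520.9,120.8])-47*np.array([np.cos(a),np.sin(a)]),7.5,30)
print(pose()[1].round(3))
E
```

```text
t 2.35 tcp [450.9  49.1 245.4] yaw 7.77 nest [-190.  -155.4] F [-0.4 -1.5 -0.2] w 0.0854
tool shift mm [ 31.9 -61.5 215.5] turn 0.27
[[ 0.991  0.135  0.   ]
 [ 0.135 -0.991  0.001]
 [ 0.    -0.001 -1.   ]]
```

Request:
arm_command(plan="0.016 -0.031 0.04 0;0.016 -0.0305 0.05 0;0 0 0.05 0;0 0 0.045 0;0 0 0.02 0;0 0 0.01 0;0 0 0 0;0 0 0 0")

```text
clock: 3.35
tcp_pos: [0.4758, 0.1102, 0.0312]
orientation: [-3.135, -0.205, -0.003]
contact_force: [0.2, -0.2, 0.4]
grip_width: 0.0854
gripper_force: 0.0
```

Run:
```python
from h import *
p,d=eyes.grab_frame('side'); X=depthpts('side',d)
cv2.imwrite('pics/s1.png',cv2.resize(p[120:290,150:350,::-1],(800,680))[:600])
a=np.radians(7.5); goto(np.array([520.9,120.8])-32*np.array([np.cos(a),np.sin(a)]),7.5,20)
```

```text
t 3.4 tcp [475.8 110.2  31.3] yaw 7.49 nest [-156.9  -98.3] F [-0.2  0.   0.7] w 0.0855
tool shift mm [14.1 -4.6 11.3] turn -0.01
```

View pics/s1.png

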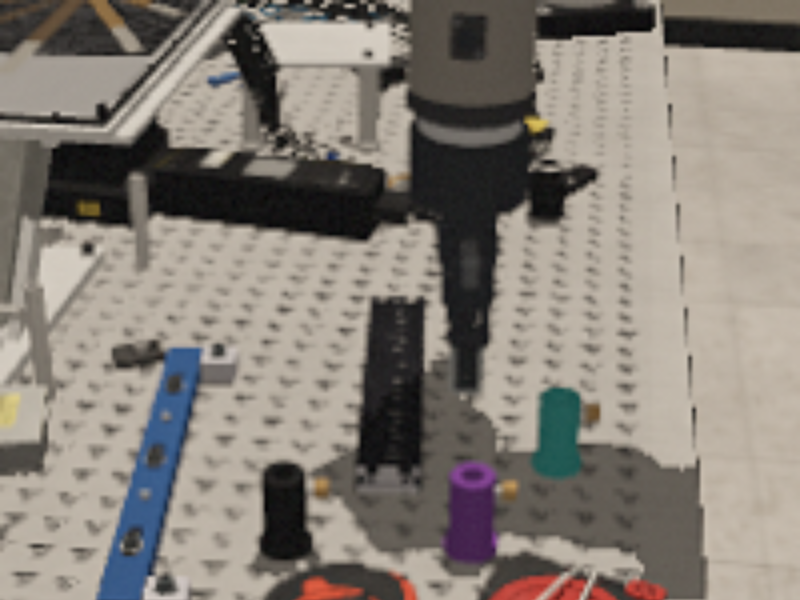

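Side view: the open fingertip is at crop (468,388), just beside the rail and clear of the turquoise decoy. I'll compute the tip height next.

Run:
```python
from h import *
for z in (.005,.01,.02,.03,.04): print(z,((proj('side',[[.469,.160,z]])-[150,120])*4).round(0))
```

```text
0.005 [[465. 425.]]
0.01 [[465. 418.]]
0.02 [[466. 405.]]
0.03 [[466. 391.]]
0.04 [[467. 378.]]
```

Request:
arm_command(plan="0.003 -0.002 0.011 0;0.003 -0.002 0.011 0;0.003 0 0 0;0.003 0 0 0;0.002 0 0 0;0.002 0 0 0;0.002 0 0 0;0.002 0 0 0")

```text
clock: 4.4
tcp_pos: [0.4938, 0.1164, 0.0082]
orientation: [3.134, 0.205, -0.002]
contact_force: [-3.1, -0.5, 3.0]
grip_width: 0.0852
gripper_force: 1.5
```

Request:
arm_command(plan="0.004 -0.0008 -0.001 0.6;0.0043 -0.0008 0 0.6;0.0043 -0.0008 0 0.6;0.0043 -0.0008 0 0.6;0.0043 -0.0008 0 0.6;0.0043 -0.0008 0 0.6;0.0043 -0.0008 0 0.6;0.0043 -0.0008 0 0.6;0.0043 -0.0008 0 0.6;0.0043 -0.0008 0 0.6;0.0043 -0.0008 0 0.6;0.0043 -0.0008 0 0.6;0.0043 -0.0008 0 0.6;0.0043 -0.0008 0 0.6;0.0043 -0.0008 0 0.6;0.0043 -0.0008 0 0.6")

```text
clock: 6.4
tcp_pos: [0.5623, 0.133, 0.0093]
orientation: [-3.141, 0.059, -0.0]
contact_force: [-2.3, -0.6, 2.8]
grip_width: 0.0853
gripper_force: 1.6
```

Run:
```python
from h import *
goto((564,132),-2)
for n in ('side','top'):
    p,d=eyes.grab_frame(n); np.savez(n+'1',p=p,d=d)
    cv2.imwrite(f'pics/{n}2.png',cv2.resize(p[100:290,100:340,::-1],(720,570)))
```

```text
t 6.4 tcp [562.3 133.    9.3] yaw -2.15 nest [-68.1 -87.8] F [-2.3 -0.6  2.8] w 0.0853
tool shift mm [ 1.7  1.  -0. ] turn -0.15
```

View pics/top2.png

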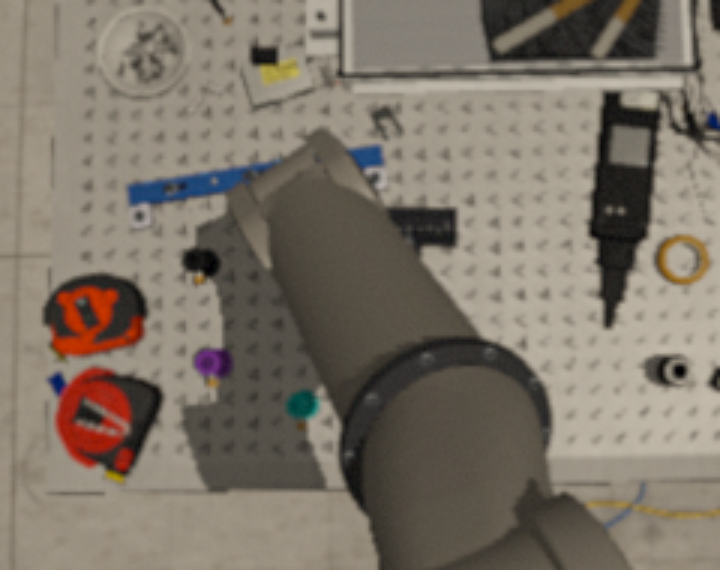

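Top view: rail end b is at crop (455,227), the tilt looks right, and the post at (203,262) is untouched. I'll go round to end b.

Request:
arm_command(plan="-0.012 0 0 0;-0.01 0 -0.03 0;0 0 -0.05 0;0 0.05 -0.02 -10;0 0.05 0 -10;0 0.05 0 -10;0 0 0 -10;0 0 0 -10;0 0 0 -10;0 0 0 -10;0 0 0 -10;0 0 0 -10;0 0 0 0;0 0 0 0", hand=0.8)

```text
clock: 8.25
tcp_pos: [0.5602, -0.0133, 0.1093]
orientation: [2.265, 2.177, 0.0]
contact_force: [0.6, 0.1, -0.1]
grip_width: 0.0083
gripper_force: 0.0
```

Run:
```python
from h import *
p,d=eyes.grab_frame('top'); cv2.imwrite('pics/t3.png',cv2.resize(p[100:290,100:340,::-1],(720,570)))
goto((585.6,-18),88,22)
q=p.astype(int); rb=(q.max(2)<75)
c=proj('top',[[.6,.17,.02]])[0]
k=rect('top',rb,.02,c); print(k[:3], plane('top',k[3].reshape(-1,2),.02)[::12,:2].round(3).tolist())
```

```text
t 8.3 tcp [560.2 -13.3 109.3] yaw 87.75 nest [ -90.5 -232.3] F [0.2 0.1 0. ] w 0.0082
tool shift mm [-3.7 25.5 87.3] turn -0.25
(array([557.98016357, 289.62948608]), array([35.84078979, 22.52928925]), np.float32(-12.494327)) [[0.571, 0.3], [0.545, 0.285], [0.567, 0.288]]
```

View pics/t3.png

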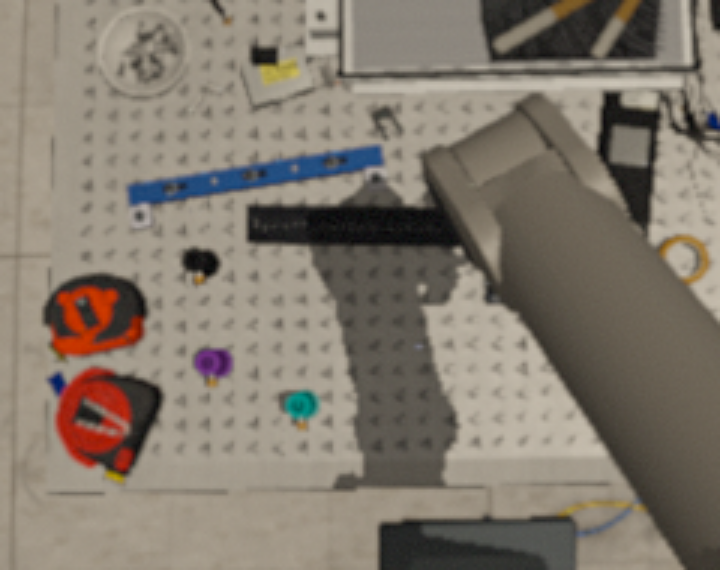

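Top view: rail end a is at crop (248,224), and the rail clears the right stop (375,175) and the post (200,262). I'll fit its edges.

```bash
cat >> h.py <<'E'
def railfit(p,u0,u1,v0,v1,thr=55):
    g=p.max(2).astype(int); T=[];B=[]
    for u in range(u0,u1):
        v=np.nonzero(g[v0:v1,u]<thr)[0]
        if len(v)>8: T.append((u,v[0]+v0-.5)); B.append((u,v[-1]+v0+.5))
    out=[]
    for E in (T,B):
        P=plane('top',np.array(E),.02)[:,:2]*1000
        s=np.polyfit(P[:,1],P[:,0],1); res=P[:,0]-np.polyval(s,P[:,1]); w=abs(res)<1.5*np.std(res)+.3
        s=np.polyfit(P[w,1],P[w,0],1); out.append(s); print('yaw',round(-np.degrees(np.arctan(s[0])),2),'x at y=150',np.polyval(s,150).round(1),'sd',res.std().round(2))
    return out
E
python3 - <<'E'
from h import *
p,d=eyes.grab_frame('top')
o=railfit(p,186,248,160,186)
g=p.max(2).astype(int); print([g[v,176:192].tolist() for v in (171,175,178)])
print(plane('top',[[182.5,174]],.02))
X=depthpts('top',d); m=(X[...,2]>.03)&(X[...,2]<.06)&(abs(X[...,0]-.558)<.04)&(abs(X[...,1]-.289)<.04); print('post',X[m].mean(0),X[m].min(0),X[m].max(0),m.sum())
E
```

```text
yaw -0.41 x at y=150 613.5 sd 5.59
yaw -2.46 x at y=150 573.3 sd 0.9
[[163, 160, 165, 166, 168, 157, 96, 37, 28, 30, 31, 27, 29, 32, 28, 24], [142, 136, 161, 168, 168, 155, 89, 34, 45, 62, 42, 45, 59, 44, 46, 56], [156, 150, 161, 165, 167, 156, 88, 20, 25, 28, 24, 25, 24, 33, 23, 32]]
[[0.59753023 0.2393888  0.02      ]]
post [0.55426352 0.28632348 0.04553816] [0.53410174 0.27545884 0.03036376] [0.57001481 0.29900254 0.05378701] 72
```

Request:
arm_command(plan="-0.003 0.013 0.02 0;-0.003 0.0133 0.03 0;0 0 0.025 0;0 0 0.01 0;0.006 0 0 0;0.006 0 0 0;0.006 0 0 0;0.005 0 0 0;0.004 0 0 0;0.004 0 0 0;0.004 0 0 0;0 0 0 0")

```text
clock: 9.85
tcp_pos: [0.5878, 0.0147, 0.0243]
orientation: [2.262, 2.18, -0.0]
contact_force: [0.1, -1.0, 0.0]
grip_width: 0.0086
gripper_force: 0.4
```

Run:
```python
from h import *
goto((587.9,19.6),87.6,24)
```

```text
t 9.85 tcp [587.8  14.7  24.3] yaw 87.9 nest [ -59.2 -208.4] F [ 0.1 -1.   0. ] w 0.0086
tool shift mm [ 4.9 -0.1  0.3] turn 0.3
```

Request:
arm_command(plan="0.004 0 0 0.3;0.005 0 0 0;0.005 0 0 0;0.005 0 0 0;0.005 0 0 0;0.005 0 0 0;0.005 0 0 0;0.005 0 0 0;0.005 0 0 0;0.005 0 0 0;0 0 0 0")

```text
clock: 11.22
tcp_pos: [0.5899, 0.0648, 0.0244]
orientation: [-2.266, -2.175, -0.002]
contact_force: [-0.1, 0.2, 0.6]
grip_width: 0.0084
gripper_force: 0.0
```

Run:
```python
from h import *
goto((590,68),87.6,24)
p,d=eyes.grab_frame('top'); cv2.imwrite('pics/t4.png',cv2.resize(p[100:290,100:340,::-1],(720,570)))
```

```text
t 11.22 tcp [589.9  64.8  24.4] yaw 87.65 nest [ -50.3 -159.1] F [-0.1  0.2  0.6] w 0.0084
tool shift mm [3.2 0.  0.4] turn 0.05
```

View pics/t4.png

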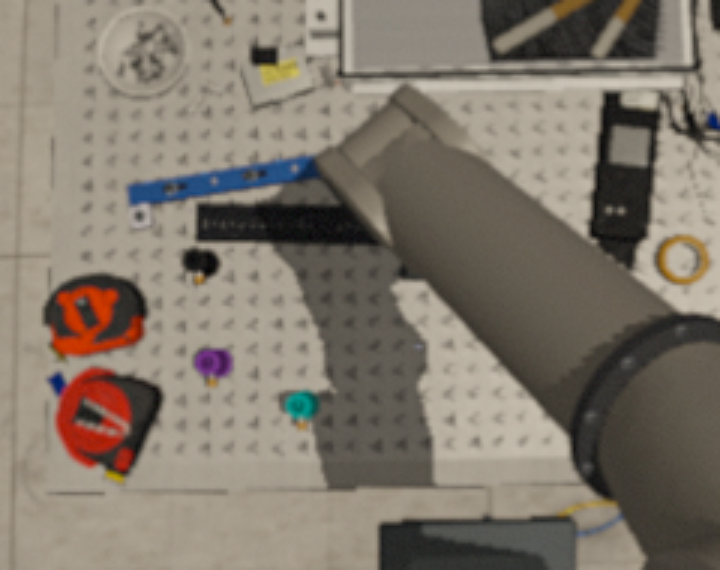

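Top view: end a is at crop (197,222), just right of the post (200,262). I'll fit again.

```bash
cat >> h.py <<'E'
def state(p,u0,u1,v0,v1):
    o=railfit(p,u0,u1,v0,v1)
    g=p.max(2).astype(float); ua=[]
    for v in range(v0+5,v1-5):
        w=g[v,u0-25:u0+3]; k=np.nonzero(w<90)[0]
        if len(k): ua.append(u0-25+k[0]-.5)
    e=plane('top',[[np.median(ua),(v0+v1)/2]],.02)[0]*1000
    s=o[1]; yaw=-np.degrees(np.arctan(s[0])); c=np.cos(np.radians(yaw))
    x=np.polyval(s,e[1])+20/c; E=np.array([x,e[1]]); a=np.radians(yaw); u=np.array([-np.sin(a),np.cos(a)]); n=np.array([np.cos(a),np.sin(a)])
    print('end_a w',E.round(1),'nest',w2nest(E).round(1),'centre nest',w2nest(E-110*u).round(1),'far corner nest',w2nest(E+20*n).round(1),'post gap',((E-20*n-nest2w((-51.5,65)))@n-15.5).round(1))
E
python3 - <<'E'
from h import *
p,d=eyes.grab_frame('top')
state(p,168,212,160,186)
E
```

```text
yaw 0.21 x at y=150 617.0 sd 5.71
yaw -4.44 x at y=150 572.7 sd 5.17
end_a w [603.8 292.7] nest [-4.7 64.6] centre nest [-28.4 -42.8] far corner nest [14.8 60.3] post gap 10.3
```

Run:
```python
from h import *
p,d=eyes.grab_frame('top')
g=p.max(2); print(g[160:190,[176,190,205,215]].T.tolist())
state(p,174,213,165,184)
```

```text
[[133, 132, 125, 97, 141, 165, 154, 108, 54, 29, 32, 30, 31, 35, 45, 37, 26, 31, 37, 30, 89, 160, 154, 139, 149, 157, 165, 169, 169, 167], [129, 104, 164, 176, 173, 158, 115, 70, 34, 13, 16, 19, 13, 16, 20, 28, 19, 14, 18, 20, 40, 105, 151, 151, 158, 167, 170, 170, 169, 171], [85, 93, 93, 92, 93, 94, 95, 85, 52, 19, 16, 21, 19, 22, 21, 22, 18, 20, 17, 19, 28, 59, 83, 92, 89, 93, 92, 91, 92, 92], [109, 108, 108, 105, 88, 74, 61, 52, 35, 27, 19, 19, 14, 24, 22, 33, 23, 22, 21, 18, 23, 40, 70, 74, 80, 92, 94, 94, 93, 91]]
yaw 0.23 x at y=150 616.8 sd 1.89
yaw -4.58 x at y=150 572.6 sd 1.05
end_a w [604.1 292.7] nest [-4.4 64.5] centre nest [-28.4 -42.8] far corner nest [15.1 60.2] post gap 10.5
```

Request:
arm_command(plan="0.004 0 0 0;0.004 0 0 0;0.004 0 0 0;0.004 0 0 0;0.004 0 0 0;0.004 0 0 0;0.004 0 0 0;0.004 0 0 0;0.002 0 0 0;0 0 0 0")

```text
clock: 12.62
tcp_pos: [0.5912, 0.0983, 0.0243]
orientation: [-2.267, -2.175, -0.001]
contact_force: [-0.6, -0.1, -0.4]
grip_width: 0.0083
gripper_force: 0.2
```

Run:
```python
from h import *
goto((590,68),87.6,24)
p,d=eyes.grab_frame('top'); cv2.imwrite('pics/t5.png',cv2.resize(p[130:210,120:270,::-1],(795,424)))
```

```text
t 12.62 tcp [591.2  98.3  24.3] yaw 87.62 nest [ -44.3 -126.2] F [-0.6 -0.1 -0.4] w 0.0083
tool shift mm [-30.3   0.1   0.3] turn 0.02
```

View pics/t5.png

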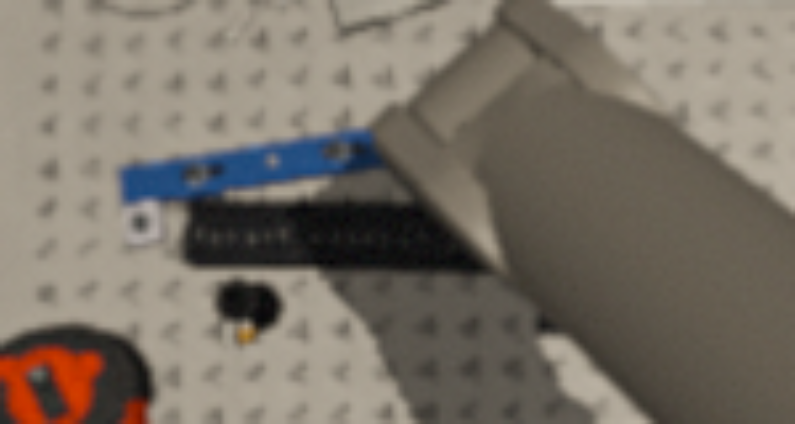

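Top view: end a is at crop (185,235), behind the post (248,305), about 9 mm short of the stop face at (160,225). One more small push, then I move over to swing the b end.

Request:
arm_command(plan="0.003 0 0 0;0.003 0 0 0;0 0 0 0;-0.006 0 0 0;-0.012 0 -0.02 0;0 0 -0.05 10;0 0 -0.02 10;0 0 0 10;0 0 0 10;0 0 0 10;0 0 0 10;0 0 0 10;0 0 0 10;0 0 0 10;0 0 0 0", hand=0.8)

```text
clock: 14.55
tcp_pos: [0.591, 0.0853, 0.1156]
orientation: [-3.141, 0.064, -0.002]
contact_force: [0.7, -0.6, 0.1]
grip_width: 0.0087
gripper_force: 0.0
```

Run:
```python
from h import *
goto(nest2w((-70.8,-25.8)),-2.4,9)
```

```text
t 14.55 tcp [591.   85.3 115.6] yaw -2.33 nest [ -46.3 -139. ] F [ 0.7 -0.6  0.1] w 0.0087
tool shift mm [ -44.6 -106.9  106.6] turn 0.07
```

Request:
arm_command(plan="-0.023 -0.02 0 0;-0.022 -0.029 0 0;0 -0.029 0 0;0 -0.029 0 0;0 0 0.03 0;0 0 0.04 0;0 0 0.025 0;0 0 0.0115 0;0 0 0 0", hand=-1)

```text
clock: 15.68
tcp_pos: [0.5502, 0.1942, 0.0078]
orientation: [-3.141, 0.064, 0.001]
contact_force: [-0.2, -0.3, 0.5]
grip_width: 0.0853
gripper_force: 0.0
```

Run:
```python
from h import *
goto(nest2w((-56,-28.5)),-2.4,9)
p,d=eyes.grab_frame('side'); cv2.imwrite('pics/s6.png',cv2.resize(p[160:290,150:290,::-1],(644,598)))
```

```text
t 15.68 tcp [550.2 194.2   7.8] yaw -2.33 nest [-71.5 -25.5] F [-0.2 -0.3  0.5] w 0.0853
tool shift mm [15.8  0.2 -1.2] turn 0.07
```

View pics/s6.png

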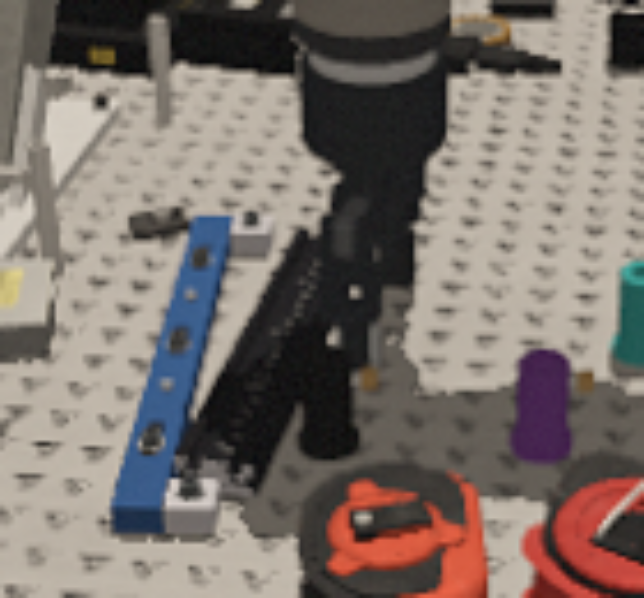

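Side view: the far corner of end a is at the fence (180,455), and the fingers are on the near side, clear of the post (328,440). Now I swing the b end in.

Request:
arm_command(plan="0.004 0 -0.001 0;0.004 0 0 0;0.003 0 0 0;0.002 0 0 0;0.002 0 0 0;0.0018 0.0006 0 -0.7;0.0018 0.0006 0 -0.7;0.0018 0.0006 0 -0.7;0.0018 0.0006 0 -0.7;0.0018 0.0006 0 -0.7;0.0018 0.0006 0 -0.7;0.0018 0.0006 0 -0.7;0.0018 0.0006 0 -0.7;0 0 0 0")

```text
clock: 17.48
tcp_pos: [0.5756, 0.1894, 0.0084]
orientation: [3.139, 0.088, -0.012]
contact_force: [-12.4, 0.8, 9.5]
grip_width: 0.0856
gripper_force: 6.5
```

Run:
```python
from h import *
goto(nest2w((-30,-40)),8,9)
```

```text
t 17.48 tcp [575.6 189.4   8.4] yaw 3.21 nest [-47.1 -33.8] F [-12.4   0.8   9.5] w 0.0856
tool shift mm [17.5  4.7 -0.7] turn -4.79
```

Run:
```python
from h import *
p,d=eyes.grab_frame('side'); a=cv2.resize(p[195:280,170:260,::-1],(630,595)); cv2.imwrite('pics/s7.png',a)
goto(nest2w((-30,-40)),8,9)
```

```text
t 17.52 tcp [575.6 189.3   8.3] yaw 3.21 nest [-47.1 -33.8] F [-13.2   1.3   8.3] w 0.0853
tool shift mm [17.5  4.7 -0.8] turn -4.79
```

View pics/s7.png

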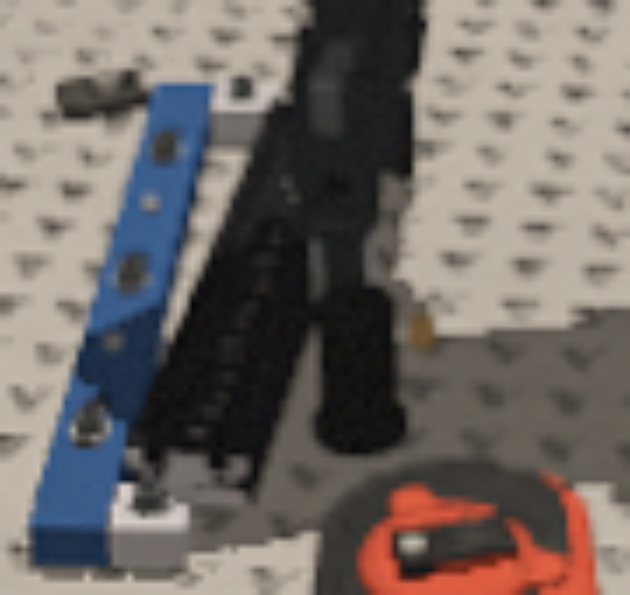

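Side view: the b end (275,110) rests on the front of the right stop (240,110), so the rail sits a few mm too far right. I'll back off and push end b toward +y until end a meets the left stop.

Request:
arm_command(plan="-0.012 0 0 0;-0.012 0 -0.02 0;-0.005 0.03 -0.05 -10;0 0.03 -0.03 -10;0 0 0 -10;0 0 0 -10;0 0 0 -10;0 0 0 -10;0 0 0 -10;0 0 0 -10;0 0 0 -8.6;0 0 0 0", hand=1)

```text
clock: 19.02
tcp_pos: [0.5597, 0.1278, 0.1088]
orientation: [2.188, 2.254, 0.002]
contact_force: [0.4, 0.6, 0.1]
grip_width: 0.0001
gripper_force: 0.0
```

Run:
```python
from h import *
goto(nest2w((-33,-142)),91.8,24)
```

```text
t 19.02 tcp [559.7 127.8 108.8] yaw 91.68 nest [-71.4 -92.6] F [0.4 0.6 0.1] w 0.0001
tool shift mm [-45.   43.5  84.8] turn -0.12
```

Move to the stand-off and measure the rail from the top while it is uncovered.

Request:
arm_command(plan="-0.03 0 0 0;-0.015 0.02 0 0;0 0.0235 0.02 0;0 0 0.03 0;0 0 0.025 0;0 0 0.01 0;0 0 0 0")

```text
clock: 19.9
tcp_pos: [0.604, 0.0846, 0.0236]
orientation: [-2.188, -2.255, 0.001]
contact_force: [0.4, -0.2, -0.3]
grip_width: -0.0001
gripper_force: 0.0
```

Run:
```python
from h import *
p,d=eyes.grab_frame('top'); cv2.imwrite('pics/t8.png',cv2.resize(p[130:210,120:270,::-1],(795,424)))
goto(nest2w((-30,-112.5)),91.8,24)
for y in (114,-114): print(((proj('top',np.r_[nest2w((-4,y)),16]/1000)-[120,130])*5.3).round(0))
```

```text
t 19.95 tcp [604.6  84.8  24.4] yaw 91.74 nest [ -32.9 -141.4] F [ 0.7 -0.1 -0.6] w 0.0002
tool shift mm [29.  -0.2  0.4] turn -0.06
[[161. 238.]]
[[541. 176.]]
```

View pics/t8.png

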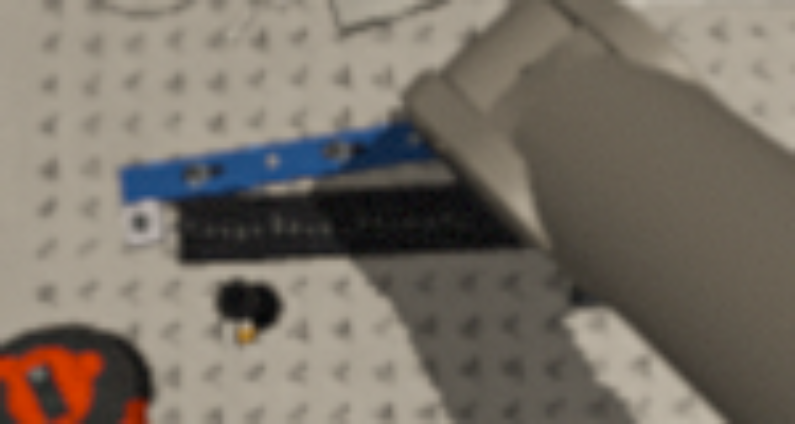

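Top view: end a (180,225) is about 7 mm short of the left stop face (161,225). I'll push it about 5 mm.

Request:
arm_command(plan="0.005 0 0 0;0.005 0 0 0;0.004 0 0 0;0.002 0 0 0;0.002 0 0 0;0.002 0 0 0;0.002 0 0 0;0.001 0 0 0;0.001 0 0 0;0 0 0 0")

```text
clock: 21.2
tcp_pos: [0.6033, 0.1089, 0.0238]
orientation: [-2.186, -2.256, -0.0]
contact_force: [-0.1, -1.9, 0.6]
grip_width: 0.0002
gripper_force: 0.9
```

```bash
cat > m.py <<'E'
from h import *
p,d=eyes.grab_frame('top'); g=p.max(2).astype(float)
goto(nest2w((-30,-112.5)),91.8,24)
# end a column (50% crossing) along image rows, in nest y
for v in (170,173,176):
    w=g[v,145:165]; k=np.nonzero(w<70)[0]; k=k[k>6][0]; u=145+k-1+(w[k-1]-85)/(w[k-1]-w[k])
    print(v,round(u,2),w2nest(plane('top',[[u,v]],.02)[0,:2]*1000).round(1))
E
python3 m.py
```

```text
t 21.25 tcp [603.3 108.9  23.8] yaw 91.81 nest [ -30.8 -117.3] F [ 0.1 -2.3 -0. ] w -0.0003
tool shift mm [ 4.9  0.3 -0.2] turn 0.01
170 150.98 [ 10.2 108.8]
173 150.27 [  1.1 112.2]
176 151.32 [ -8.8 110.1]
```

Request:
arm_command(plan="0.0015 0 0 0;0 0 0 0;-0.006 0 0 0;-0.012 0 -0.02 0;0 0 -0.05 10;0 0 -0.02 10;0 0 0 10;0 0 0 10;0 0 0 10;0 0 0 10;0 0 0 10;0 0 0 10;0 0 0 10;0 0 0 0")

```text
clock: 23.0
tcp_pos: [0.6042, 0.092, 0.1151]
orientation: [-3.141, -0.052, -0.002]
contact_force: [-0.4, 0.1, -0.8]
grip_width: -0.0
gripper_force: 0.0
```

Run:
```python
from h import *
goto(nest2w((-62,-29)),1.8,9)
```

```text
t 23.0 tcp [604.2  92.  115.1] yaw 1.88 nest [ -32.3 -134.2] F [-0.4  0.1 -0.8] w -0.0
tool shift mm [ -40.9 -101.4  106.1] turn 0.08
```

Request:
arm_command(plan="-0.021 -0.02 0 0;-0.02 -0.027 0 0;0 -0.027 0 0;0 -0.0275 0 0;0 0 0.03 0;0 0 0.04 0;0 0 0.025 0;0 0 0.01 0;0 0 0 0;0.005 0 0 0;0.004 0 0 0;0.004 0 0 0;0.002 0 0 0;0.002 0.0004 0 -0.6;0.0018 0.0004 0 -0.6;0.0018 0.0004 0 -0.6;0.0018 0.0004 0 -0.6;0.0018 0.0004 0 -0.6;0.0018 0.0004 0 -0.6", hand=-1)

```text
clock: 25.38
tcp_pos: [0.5857, 0.1908, 0.0087]
orientation: [3.138, 0.149, -0.001]
contact_force: [-3.0, -2.2, 1.5]
grip_width: 0.0853
gripper_force: 1.4
```

Run:
```python
from h import *
goto(nest2w((-30,-37)),8,9)
```

```text
t 25.38 tcp [585.7 190.8   8.7] yaw 5.45 nest [-36.9 -33.8] F [-3.  -2.2  1.5] w 0.0853
tool shift mm [ 7.   2.9 -0.3] turn -2.55
```

Request:
arm_command(plan="0.0018 0.0004 0 -0.6;0.0018 0.0004 0 -0.6;0.0018 0.0004 0 -0.6;0.0015 0.0004 0 -0.6;0.0015 0 0 0;0.0015 0 0 0;0 0 0 0")

```text
clock: 26.25
tcp_pos: [0.5922, 0.1901, 0.0084]
orientation: [3.132, 0.216, -0.011]
contact_force: [-13.6, -3.5, 8.8]
grip_width: 0.0856
gripper_force: 6.7
```

Run:
```python
from h import *
goto(nest2w((-30,-37)),8,9)
```

```text
t 26.25 tcp [592.2 190.1   8.4] yaw 7.88 nest [-30.6 -35.4] F [-13.6  -3.5   8.8] w 0.0856
tool shift mm [ 0.6  1.6 -0.6] turn -0.12
```

Request:
arm_command(plan="0.0015 0 0 -0.1;0.0015 0 0 0;0 0 0 0;0 0 0 0")

```text
clock: 26.75
tcp_pos: [0.5922, 0.1902, 0.0079]
orientation: [3.13, 0.218, -0.019]
contact_force: [-20.7, -3.7, 13.6]
grip_width: 0.0852
gripper_force: 10.5
```

Request:
arm_command(plan="-0.01 0 0 0;-0.015 0 -0.01 0;-0.02 0 -0.04 0;0 0.05 -0.05 0;0 0.06 -0.05 0;0 0.06 0 0;0 0.06 0 0;0 0.06 0 0;0 0 0 0")

```text
clock: 27.88
tcp_pos: [0.5919, -0.0923, 0.1438]
orientation: [3.131, 0.2, 0.003]
contact_force: [0.1, 0.7, 0.5]
grip_width: 0.0854
gripper_force: 0.0
```

Run:
```python
from h import *
goto(nest2w((-30,-37)),8,9)
p,d=eyes.grab_frame('top'); cv2.imwrite('pics/t9.png',cv2.resize(p[130:210,120:270,::-1],(795,424)))
s,_=eyes.grab_frame('side'); np.savez('fin',p=p,s=s)
o=railfit(p,155,215,150,186)
for n,P in (('centre',229),): print('near edge nest x at ends', [w2nest((np.polyval(o[1],y),y))[0].round(1) for y in (140,230,320)])
```

```text
t 27.88 tcp [591.9 -92.3 143.8] yaw 7.31 nest [ -70.1 -315.1] F [0.1 0.7 0.5] w 0.0854
tool shift mm [  36.6 -279.   133.7] turn -0.69
yaw 7.79 x at y=150 646.3 sd 2.9
yaw 8.09 x at y=150 608.5 sd 8.74
near edge nest x at ends [np.float64(-20.0), np.float64(-20.1), np.float64(-20.3)]
```

View pics/t9.png

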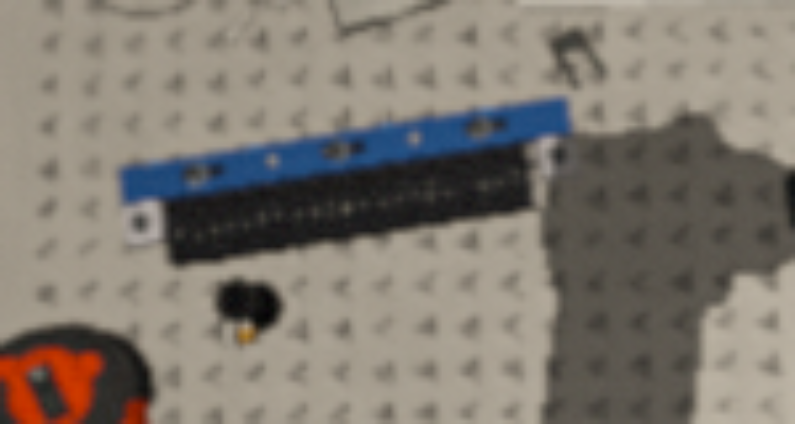

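Top view: the rail lies flush along the fence between the stops (165,230)–(530,180). Its near edge measures nest x ≈ -20 mm along its whole length, and the robot is clear.

```bash
python3 -c "
from h import *
print(ticket.hand_in())"
```

```text
the job is handed in; nothing more can be done
None
```

I handed the job in at about 28 s of the 72 s limit: the last top view shows the rail flush against the blue fence between the two stops, its near edge 20 mm from the nest line at both ends, but the hand-in returned no verdict.

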